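# Stand the vial in the holder whose spring catch is sound, and click it shut

## Task

Of these three sprung-gate vial holders only one has a sound catch, which lets its gate go when the thumb tab is pressed with 5 to 12 N; a softer one would give way under the gate's pad, and a stiffer one is not to be forced, so never push on any holder with more than 20 N. Press the tabs to find it, stand the lone vial upright in that holder's well without tipping it over, and swing the gate down until the catch clicks fully home over it. The other two holders may be left as they are.

Things in the scene. Friction and masses are not known exactly. Their poses are not given: they have to be found in the camera images.
- vial: the specimen vial that stands by itself on the table (the other vials stand in the card tray): clear body 24 mm across, white cap 26 mm across and 12 mm high, 58 mm tall in all, about 20 g; origin: centre of its underside, z up
- holder_1: one of three outwardly identical sprung-gate vial holders, fixed to the table: aluminium plate 136 x 60 x 8 mm on four 16 mm rubber feet, 106 mm tall with the gate shut. Origin: on the table below the axis of its vial well; x points to the gate's hinge, -x to the thumb tab at the other end, z up. How hard its catch is to release differs from holder to holder and cannot be seen
- tab_1 (a point): middle of the top of the thumb tab's rolled lip (30 mm wide along the holder's y, 10 mm thick): 104 mm from the well axis, 67 mm above the table at rest, free above; pressed straight down it lets the gate go after 3 to 5 mm and stops hard after 8.5 mm
- catch_1 (a joint): tilt of the catch (rad), a dark steel rocker: 0 = at rest, its hook over the gate's cross bar if the gate is shut. Pressing the thumb tab tilts the hook away from the gate; the force rises steadily until, at about 0.1, the gate springs open by itself; hard stop at 0.24. Let go, it springs back. The closing gate forces the hook aside in the same way, until it snaps over the bar
- gate_1 (a joint): opening angle of the gate (rad): 0 = shut under the hook, 1.75 = fully open, a little past upright. A steel bar 16 mm wide, 7 mm thick, reaching 103 mm from its hinge, over the well when shut. A weak damped spring (under 1 N at its end) swings it open in about 1.5 s and holds it there. Pushed down it stops hard at -0.05. A sprung pad below it presses the vial's cap with about 6 N when shut
- button_1 (a point): middle of the top of the round black press button (18 mm wide) on the gate's upper side, 78 mm from the hinge, 7.5 mm off the bar's mid-plane; with the gate shut 96 mm above the table, 38 mm from the well axis on the tab's side, 20 mm short of the hook. To shut, push the gate over from behind, then down here: the last 10 mm take 6 to 10 N on a sound catch, then it clicks
- hinge_1 (a point): on the axis of the gate's hinge (axis along the holder's y), 40 mm from the well axis, 89 mm above the table
- well_1 (a point): centre of the floor of the vial well, on the well axis, 24 mm above the table. The well is a black cup 26 mm deep, bore 28 mm, flaring to 35 mm at its mouth 50 mm above the table, 43 mm across outside; free from above when the gate is open
- holder_2: the same as holder_1, of holder_2
- tab_2 (a point): the same as tab_1, of holder_2
- catch_2 (a joint): the same as catch_1, of holder_2
- gate_2 (a joint): the same as gate_1, of holder_2
- button_2 (a point): the same as button_1, of holder_2
- hinge_2 (a point): the same as hinge_1, of holder_2
- well_2 (a point): the same as well_1, of holder_2
- holder_3: the same as holder_1, of holder_3
- tab_3 (a point): the same as tab_1, of holder_3
- catch_3 (a joint): the same as catch_1, of holder_3
- gate_3 (a joint): the same as gate_1, of holder_3
- button_3 (a point): the same as button_1, of holder_3
- hinge_3 (a point): the same as hinge_1, of holder_3
- well_3 (a point): the same as well_1, of holder_3
- microscope: the stereo microscope at the back left, fixed, an obstacle about 0.5 m tall: no part of it comes nearer to the robot than x = 0.48, its head and knobs (from 0.17 m up) not nearer than x = 0.5; pass in front of it. Origin: middle of its base, on the table
- light_source: the beige lamp box at the back right behind the holders, fixed, an obstacle 135 mm tall, 155 x 235 mm; origin: under its middle, on the table
Not all that is in view belongs to the job. Of the things that look like the vial, the smallest one is meant.

How it is judged:
At the end, for the whole second after the job is handed in: the vial stands at rest in the well of a holder (foot within 6 mm of the well axis and 4 mm of its floor, tilted under 0.2 rad), the gate is shut over it (-0.03 to 0.04 rad) and its catch is fully home (under 0.03 rad), which only the sound catch stays under the pad's push (((horizontal distance between vial and well_1 below 0.006 m and z of vial in the frame of well_1 between -0.004 and 0.004 m and angle between vial's own z axis and vertical below 0.2 rad and value of joint gate_1 between -0.03 and 0.04 rad and value of joint catch_1 below 0.03 rad and linear speed of vial below 0.02 m/s) or (horizontal distance between vial and well_2 below 0.006 m and z of vial in the frame of well_2 between -0.004 and 0.004 m and angle between vial's own z axis and vertical below 0.2 rad and value of joint gate_2 between -0.03 and 0.04 rad and value of joint catch_2 below 0.03 rad and linear speed of vial below 0.02 m/s) or (horizontal distance between vial and well_3 below 0.006 m and z of vial in the frame of well_3 between -0.004 and 0.004 m and angle between vial's own z axis and vertical below 0.2 rad and value of joint gate_3 between -0.03 and 0.04 rad and value of joint catch_3 below 0.03 rad and linear speed of vial below 0.02 m/s))); the robot touches nothing.
It fails at once if a holder is pushed with more than 20 N (contact force between any of the fingers, the arm and holder_1 above 20 N or contact force between any of the fingers, the arm and holder_2 above 20 N or contact force between any of the fingers, the arm and holder_3 above 20 N).
It fails at once if the vial is tipped over (angle between vial's own z axis and vertical above 0.8 rad).
It also fails if it takes over 72 s, if anything falls off the work surface, if the arm or the gripper's body presses on something with over 40 N, if the wrist force passes 120 N, or if a joint passes its speed limit or range.

## Robot

A 7-joint arm with a two-finger parallel gripper is mounted at the origin on the work surface; the furniture and walls round the work are solid. World frame = base frame: x ahead of the robot, y to its left, z up, the work surface at z = 0. Lengths are in m, angles in rad, forces in N, time in s.
With the tool pointing down it reaches from about 0.425 to 0.825 m from the base axis. Payload 3.6 kg.
Tool frame: the origin (TCP) lies midway between the tips of the shut fingers; the grasp point (between the pads) lies 19 mm behind it; z points along the fingers, y is the line along which they close (so a half turn about z gives the same grasp; the last joint's range is limited). The gripper opens to 85 mm and grips with 20 to 120 N. Pads are 22 mm wide; open, the fingers measure 114 mm over their backs; the gripper's body (76 mm by 85 mm) begins 54 mm behind the grasp point. The pads swing forward as they close: fully open they stand 13 mm farther back than shut.
Start: joints at [-1.266, 0.615, -0.013, 1.423, 0.008, 1.103, -0.04], TCP at [0.211, 0.615, 0.231] pointing down, gripper open.
Joint ranges: [-3.12, 3.12], [-0.3, 2.06], [-1.34, 1.32], [0.26, 2.42], [-1.36, 4.5], [0.01, 1.98], [-2.84, 2.84]. Speed limits (rad/s): [2.79, 2.79, 3.14, 3.14, 3.14, 3.14, 3.14].

## Interface

Orientations are given as a unit quaternion [w, x, y, z].
In Python, from bench import robot gives the robot as it stands.
- The arm moves only by the tool servo_tool, never from a script. Its argument "motion" is a list of rows, each an object with "hand": the finger opening in mm, from 0 to 85.4; "linear": the shift along the tool's x, y, z as a fraction of full scale, a list of three; "roll": the turn about the tool's z as a fraction of full scale. In form: [{"hand": hand, "linear": [x, y, z], "roll": roll}, ...]. A call has 1 to 12 rows; each row is the pose to reach, as a shift and turn from the pose commanded when the call began, along the tool's axes at that moment; what a row does not reach only later rows make up. Full scale, the value 1, is 0.2 m for a shift and 90 degrees for a turn. A row lasts 1/8 s, in which the tool goes at most 62.5 mm and 10.7 degrees, less where a joint would pass 70% of its speed; a pose out of reach is approached as far as the arm can. A call with a number of a shift or a turn outside -1 to 1 is refused whole. A call with a gripper value outside its range is refused whole. The fingers move at their own pace and stop on an object; "force" is the grip in N (left out, the last holds). Time passes only in rows, so rows that repeat a pose let the fingers close. It gives the time, the measured TCP pose, the force, the opening and the grip force at its end, in the units of the state.
- robot.observe(): the state, without advancing time (a new reading comes with each control period).
- robot.camera(name): name is "scene" or "top" or "wrist"; returns a dict with "frame" (480x640x3 uint8, red, green, blue), "depth" (480x640 float32, m along the optical axis (not along the pixel's ray), 0 where there is no reading), "camera_matrix" (3x3 intrinsics, pixels), "R" (3x3) and "t" (3): a world point X has camera coordinates R X + t. Camera axes: x right, y down, z forward; pixel columns grow to the right and rows downward; lengths in m; the calibration is good to about 2 mm. The wrist camera is an equidistant fisheye: a pixel r from the principal point sees the ray r / f radians off the axis. A picture is of the moment at which its call begins.
- robot.finish_job(): hands the job in; it is judged then, once.
The state is a dict: "time_s": time; "joint_positions": joint angles; "qd": joint speeds; "joint_efforts": joint torques, N m; "position": TCP position; "tool_rot": TCP orientation; "ft_force": force on the tool from outside, world axes, zero at the start; "moment": the same for the moment, N m; "opening": finger opening in m; "finger_force": force on a finger pad.
Only numpy, scipy, OpenCV 4.12 (cv2) and the standard library are available. Lean on these libraries where they do the work, as an engineer would, in place of code of your own. Each camera call takes 0.05 s, during which the arm holds its last target. There are 200 camera calls.

## Working session

There is one attempt and no reset: what is moved stays moved. The work goes in short steps, Python scripts to look and compute and a tool call to move; the robot and the scene stay as the last step left them, time stands still between calls to the robot, and variables do not carry over. Pictures are saved under pics/ and viewed, at most 10 in all, crops included, and the job is handed in when it is done.

Besides the shell and the picture viewer there is one more tool, called in YAML: its name, and indented under it one key for each argument. servo_tool: Moves the arm, as the interface text tells. Its arguments: {"type":"object","properties":{"motion":{"type":"array","items":{"type":"object","properties":{"hand":{"type":"number"},"linear":{"type":"array","items":{"type":"number"}},"roll":{"type":"number"}}}},"force":{"type":"number"}},"required":["motion"]}

```bash
mkdir -p pics; ls; cat > h.py <<'E'
import numpy as np, cv2
from bench import robot
def shot(n,f=None):
    c=robot.camera(n); np.savez('pics/%s.npz'%(f or n),**c)
    if f: cv2.imwrite('pics/%s.png'%f,c['frame'][:,:,::-1])
    return c
def ray(c,u,v,fish=False):
    K=c['camera_matrix']; x=(u-K[0,2])/K[0,0]; y=(v-K[1,2])/K[1,1]
    if fish:
        r=np.hypot(x,y); d=np.array([x/r*np.sin(r),y/r*np.sin(r),np.cos(r)]) if r>0 else np.array([0,0,1.])
    else: d=np.array([x,y,1.])
    return -c['R'].T@c['t'], c['R'].T@d
def onz(c,u,v,z,fish=False):
    o,d=ray(c,u,v,fish); return o+d*(z-o[2])/d[2]
def dep(c,u,v):
    o,d=ray(c,u,v); return o+d*c['depth'][int(v),int(u)]
def proj(c,X):
    p=c['R']@np.asarray(X)+c['t']; q=c['camera_matrix']@p; return q[:2]/q[2]
E
python3 - <<'E'
from h import *
s=shot('scene','scene0');t=shot('top','top0')
for c in (s,t): print(c['camera_matrix'].round(1).tolist(),(-c['R'].T@c['t']).round(3), c['R'].round(2).tolist())
print(robot.observe())
E
```

```text
pics
[[483.6, 0.0, 316.3], [0.0, 483.6, 240.4], [0.0, 0.0, 1.0]] [-0.178  0.607  0.513] [[-0.63, -0.77, 0.0], [-0.31, 0.25, -0.92], [0.71, -0.58, -0.4]]
[[503.5, 0.0, 326.8], [0.0, 503.5, 237.2], [0.0, 0.0, 1.0]] [ 0.388 -0.011  1.26 ] [[0.02, -1.0, -0.01], [-0.99, -0.02, -0.12], [0.12, 0.02, -0.99]]
{'time_s': 0.1, 'joint_positions': array([-1.26649376,  0.61585054, -0.01263333,  1.42476683,  0.00810417,
        1.10341792, -0.04034527]), 'qd': array([ 0.00125761, -0.00312809,  0.002538  , -0.00389251, -0.0007025 ,
        0.00238913, -0.00114096]), 'joint_efforts': array([ 1.72309316e-03, -4.70385432e+01,  2.60518324e-01, -1.71573865e+01,
        1.01615427e-02,  5.84880385e-03,  9.87355664e-08]), 'position': array([0.21087416, 0.61409713, 0.23022642]), 'tool_rot': array([-1.84436857e-04,  1.64580944e-01,  9.86362855e-01, -1.18197054e-03]), 'ft_force': array([-0.09497112,  0.47934665,  0.20123794]), 'moment': array([ 0.02837763, -0.05952168, -0.02916546]), 'finger_force': 0.0, 'opening': 0.08522354577781593}
```

View pics/scene0.png

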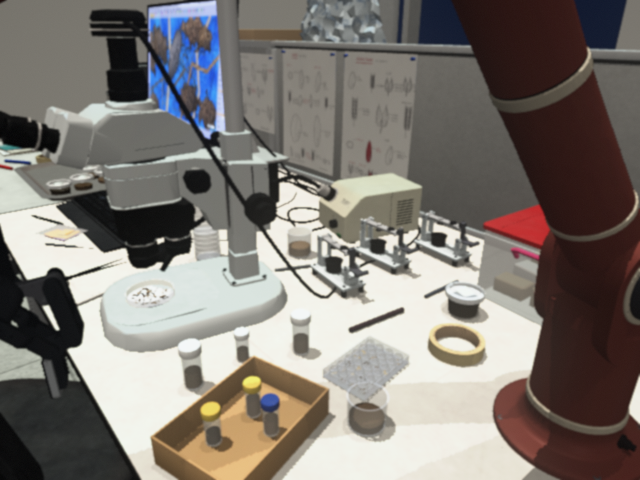

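View pics/top0.png

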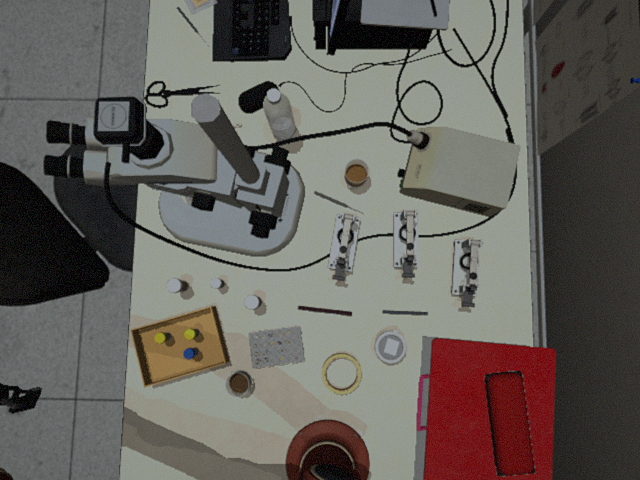

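Candidates for the vial: white caps at top-view pixels (177,286), (218,285) and (252,302), with scene pixels (190,363), (242,343) and (300,330). The tray vials at (160,338), (191,334) and (190,354) have yellow or blue caps. The smallest is the one at top (218,285) / scene (242,343). I'll check it in a close crop together with the holders.

```bash
python3 - <<'E'
from h import *
t=np.load('pics/top0.npz');s=np.load('pics/scene0.npz')
f=t['frame'][:,:,::-1];g=s['frame'][:,:,::-1]
a=cv2.resize(f[200:315,320:495],(525,345),interpolation=cv2.INTER_CUBIC)
b=cv2.resize(f[268:318,160:270],(275,125),interpolation=cv2.INTER_CUBIC)
d=cv2.resize(g[300:395,165:320],(275,168),interpolation=cv2.INTER_CUBIC)
e=cv2.resize(g[205:300,305:480],(442,240),interpolation=cv2.INTER_CUBIC)
im=np.zeros((600,800,3),np.uint8); im[:345,:525]=a; im[:125,525:]=b; im[125:293,525:]=d; im[350:590,:442]=e
cv2.imwrite('pics/crop1.png',im)
for n,c,pts in(('top',t,[(177,286),(218,285),(252,302),(347,237),(406,225),(468,260)]),('sc',s,[(190,347),(242,334),(300,317)])):
    for p in pts: print(n,p,dep(c,*p).round(3))
E
```

```text
top (177, 286) [0.41  0.359 0.074]
top (218, 285) [0.414 0.266 0.058]
top (252, 302) [0.376 0.181 0.073]
top (347, 237) [ 0.53  -0.039  0.092]
top (406, 225) [ 0.561 -0.177  0.09 ]
top (468, 260) [ 0.486 -0.337  0.028]
sc (190, 347) [0.407 0.372 0.076]
sc (242, 334) [0.414 0.278 0.055]
sc (300, 317) [0.37  0.192 0.075]
```

View pics/crop1.png

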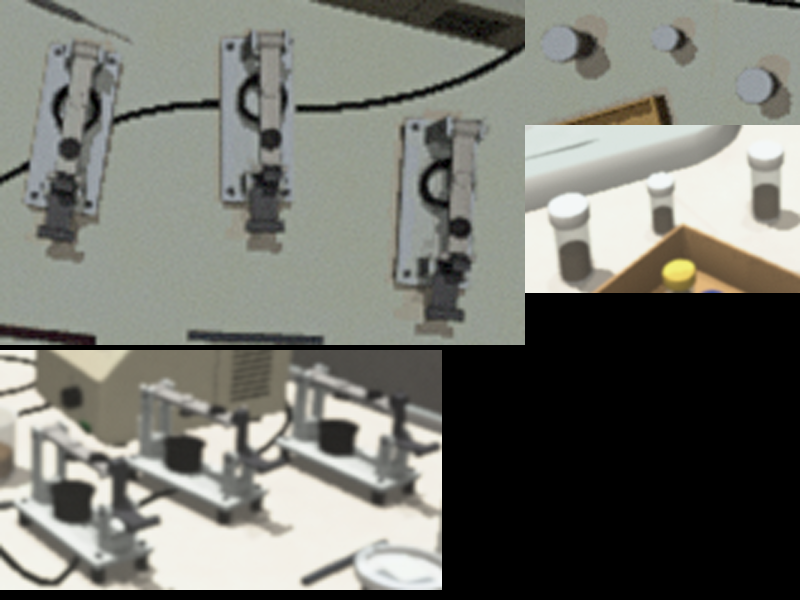

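The crop shows that the middle white-capped vial (top (218,285)) is clearly the smallest, and its top reads z≈0.058. All three holders have their gates shut, with tabs toward the robot: lips at about top (339,278), (408,279) and (466,304). Buttons are at (343,249), (410,246) and (473,276).

```bash
python3 - <<'E'
from h import *
t=np.load('pics/top0.npz');s=np.load('pics/scene0.npz')
c=t;K=c['camera_matrix'];v,u=np.mgrid[:480,:640]
d=np.stack([(u-K[0,2])/K[0,0],(v-K[1,2])/K[1,1],np.ones(u.shape)],-1)*c['depth'][...,None]
P=(d-c['t'])@c['R']
np.save('pics/P.npy',P)
tab0=P[370:372,320:325,2]; print('table z',np.median(P[325:345,310:400,2]),P[325:335,310:400,2].std())
gray=c['frame'].mean(-1)
for n,(x0,x1,y0,y1),tab in(('A',(325,362,212,285),(339,278)),('B',(390,420,205,285),(408,279)),('C',(450,484,236,312),(466,304))):
    m=np.zeros(u.shape,bool);m[y0:y1,x0:x1]=1
    g=P[m&(P[...,2]>.078)]
    vx,vy,cx,cy=cv2.fitLine(g[:,:2].astype(np.float32),cv2.DIST_HUBER,0,.001,.001).ravel()
    ax=np.array([vx,vy])*np.sign(vx); pr=(g[:,:2]-[cx,cy])@ax
    pl=P[m&(abs(P[...,2]-.024)<.006)]
    r=cv2.minAreaRect(pl[:,:2].astype(np.float32))
    print(n,'gate',len(g),'c',round(cx,4),round(cy,4),'ang',np.degrees(np.arctan2(ax[1],ax[0])).round(1),'ext',pr.min().round(3),pr.max().round(3),'zmax',g[:,2].max().round(3))
    print('  plate',len(pl),np.round(r[0],4),np.round(r[1],3),round(r[2],1))
    lip=P[m&(abs(P[...,2]-.064)<.009)]; q=(lip[:,:2]-[cx,cy])@ax
    L=lip[q<q.min()+.014]; print('  lip',len(L),L.mean(0).round(4),np.ptp(L,0).round(3), 'tabpix',dep(c,*tab).round(3))
    mg=np.zeros(u.shape,np.uint8)
vm=P[270:300,205:232]; w=vm[vm[...,2]>.045]; print('vial',w.mean(0),np.ptp(w,0),len(w), 'zmed',np.median(w[:,2]))
E
```

```text
table z 0.0007445896437884342 0.06051837859546141
A gate 415 c 0.5254 -0.0329 ang -8.7 ext -0.14 0.061 zmax 1.26
  plate 737 [ 0.5249 -0.033 ] [0.06  0.136] 81.5
  lip 69 [ 0.4373 -0.0197  0.0646] [0.014 0.029 0.013] tabpix [ 0.435 -0.022  0.066]
B gate 423 c 0.552 -0.1844 ang -0.2 ext -0.165 0.045 zmax 1.26
  plate 755 [ 0.534  -0.1841] [0.135 0.06 ] 0.0
  lip 68 [ 0.4459 -0.1851  0.0646] [0.012 0.029 0.013] tabpix [ 0.439 -0.195  0.   ]
C gate 465 c 0.4839 -0.3319 ang -7.3 ext -0.136 0.046 zmax 1.26
  plate 730 [ 0.4686 -0.3311] [0.061 0.136] 85.9
  lip 72 [ 0.3801 -0.3241  0.0655] [0.014 0.029 0.013] tabpix [ 0.38  -0.32   0.069]
vial [0.41803304 0.26413745 0.09200115] [0.04317271 0.2975877  1.21328373] 103 zmed 0.057016546049238184
```

```bash
python3 - <<'E'
from h import *
P=np.load('pics/P.npy');s=np.load('pics/scene0.npz');Q=P.reshape(-1,3)
for n,c,a in(('A',(.5249,-.033),-8.5),('B',(.534,-.1841),0),('C',(.4686,-.3311),-4.1)):
    a=np.radians(a);R=np.array([[np.cos(a),-np.sin(a)],[np.sin(a),np.cos(a)]])
    q=(Q[:,:2]-c)@R; z=Q[:,2]; near=(abs(q[:,0])<.13)&(abs(q[:,1])<.05)&(z>.03)&(z<.13)
    q=q[near];z=z[near]
    g=(z>.08); l=(z>.058)&(z<.075)&(q[:,0]<-.075); cup=(z>.043)&(z<.055)&(abs(q[:,0]-.013)<.03)
    lx=q[l,0]; print(n,'lip x',np.percentile(lx,[2,50,90]).round(4),'y',np.percentile(q[l,1],[2,98]).round(4),'z',np.median(z[l]).round(4))
    b=g&(abs(q[:,0]+.02)<.012); print('  gate x',np.percentile(q[g,0],[1,99]).round(4),'ymid',q[g,1].mean().round(4),'zbutton',np.percentile(z[b],90).round(4),'cup x',q[cup,0].min().round(4),q[cup,0].max().round(4),'y',q[cup,1].min().round(4),q[cup,1].max().round(4))
    for xl in (-.089,-.0865):
        w=np.array([*(np.array(c)+R@[xl,0]),.067]);print('  tab',w.round(4),proj(s,w).round(1))
# vial cap
q=Q[(abs(Q[:,0]-.415)<.03)&(abs(Q[:,1]-.266)<.03)&(Q[:,2]>.048)&(Q[:,2]<.07)]
r=cv2.minEnclosingCircle(q[:,:2].astype(np.float32)); print('vial top',r,q.mean(0),np.median(q[:,2]))
t=np.load('pics/top0.npz');m=((t['frame'].min(-1)>130)).astype(np.uint8);
c=s; print(proj(s,[*r[0],.058]), proj(s,[*r[0],0]))
K=c['camera_matrix'];v,u=np.mgrid[:480,:640]
d=np.stack([(u-K[0,2])/K[0,0],(v-K[1,2])/K[1,1],np.ones(u.shape)],-1)*c['depth'][...,None]
S=((d-c['t'])@c['R']).reshape(-1,3)
q=S[(abs(S[:,0]-.415)<.03)&(abs(S[:,1]-.268)<.03)&(S[:,2]>.045)&(S[:,2]<.07)]
print('vial scene',len(q),q.min(0),q.max(0))
E
```

```text
A lip x [-0.0947 -0.0869 -0.0773] y [-0.0141  0.0141] z 0.0637
  gate x [-0.0569  0.0592] ymid 0.0002 zbutton 0.0988 cup x -0.0038 0.0325 y -0.0201 0.0198
  tab [ 0.4369 -0.0198  0.067 ] [362.9 270.7]
  tab [ 0.4394 -0.0202  0.067 ] [362.2 270.2]
B lip x [-0.0934 -0.0865 -0.0788] y [-0.0152  0.0131] z 0.0639
  gate x [-0.0558  0.1289] ymid -0.0071 zbutton 0.0993 cup x -0.0041 0.0328 y -0.0212 0.0185
  tab [ 0.445  -0.1841  0.067 ] [413.2 248.3]
  tab [ 0.4475 -0.1841  0.067 ] [412.3 248. ]
C lip x [-0.0947 -0.0874 -0.0779] y [-0.0141  0.0142] z 0.0649
  gate x [-0.0569  0.0602] ymid 0.0008 zbutton 0.0988 cup x -0.0059 0.0334 y -0.0211 0.0207
  tab [ 0.3798 -0.3247  0.067 ] [475.1 241.6]
  tab [ 0.3823 -0.3249  0.067 ] [474.3 241.2]
vial top ((0.41919249296188354, 0.27322959899902344), 0.013175095431506634) [0.41898989 0.27260469 0.05716367] 0.0569881283973946
[242.91699578 330.24695912] [244.87179505 359.01914146]
vial scene 184 [0.40762238 0.26407707 0.04517949] [0.43411699 0.288438   0.05787426]
```

Each fitted plate is 136×60 mm and each lip is 28–30 mm wide, with cup and lip consistent with the 104 mm given. The vial top at 57 mm, measured in two views, also agrees. Next I'll move over the vial for a look, then on to the tabs.

```bash
cat >> h.py <<'E'
def plan(pos,yaw=None,cmd=None):
    """shift (full-scale units, tool axes) to pos; roll to make tool y point at world angle 90+yaw deg"""
    o=robot.observe();w,x,y,z=o['tool_rot']
    from scipy.spatial.transform import Rotation as Ro
    R=Ro.from_quat([x,y,z,w]).as_matrix()
    p=o['position'] if cmd is None else np.array(cmd)
    s=R.T@(np.array(pos)-p)/.2
    a=np.degrees(np.arctan2(R[1,1],R[0,1])); r=None
    if yaw is not None: r=-(((90+yaw-a)+90)%180-90)/90
    print('t',round(o['time_s'],2),'p',p.round(4),'yawnow',(a-90).round(2),'tilt',R[:2,2].round(3),'shift',s.round(4),'roll',None if r is None else round(r,4),'f',o['ft_force'].round(2),'op',round(o['opening'],4))
E
python3 - <<'E'
from h import *
plan([.35,.42,.2],-8.5);plan([.42,.274,.2],-8.5);plan([.4364,-.0198,.15],-8.5)
E
```

```text
t 0.1 p [0.2109 0.6141 0.2302] yawnow -18.95 tilt [-0.001 -0.002] shift [-0.973  -0.6917  0.1528] roll -0.1161 f [-0.09  0.48  0.2 ] op 0.0852
t 0.1 p [0.2109 0.6141 0.2302] yawnow -18.95 tilt [-0.001 -0.002] shift [-1.5411 -1.2685  0.1542] roll -0.1161 f [-0.09  0.48  0.2 ] op 0.0852
t 0.1 p [0.2109 0.6141 0.2302] yawnow -18.95 tilt [-0.001 -0.002] shift [-2.0956 -2.6307  0.4075] roll -0.1161 f [-0.09  0.48  0.2 ] op 0.0852
```

servo_tool:
  motion:
    - {"hand": 0,"linear": [-0.77,-0.63,0],"roll": -0.116}
    - {"hand": 0,"linear": [-0.77,-0.63,0],"roll": -0.116}
    - {"hand": 0,"linear": [-0.77,-0.63,0],"roll": -0.116}
    - {"hand": 0,"linear": [-0.77,-0.63,0],"roll": -0.116}

```text
time_s: 0.6
position: [0.3197, 0.4402, 0.2311]
tool_rot: [0.001, 0.079, 0.997, -0.002]
ft_force: [-0.4, 0.6, -0.5]
opening: 0.0124
finger_force: 0.0
```

```bash
python3 - <<'E'
from h import *
plan([.42,.274,.2],-8.5)
E
```

```text
t 0.6 p [0.3197 0.4402 0.2311] yawnow -9.03 tilt [ 0.002 -0.004] shift [-0.6255 -0.7414  0.1594] roll -0.0059 f [-0.39  0.64 -0.5 ] op 0.0124
```

servo_tool:
  motion:
    - {"hand": 0,"linear": [-0.62,-0.74,0.1],"roll": 0}
    - {"hand": 0,"linear": [-0.62,-0.74,0.1],"roll": 0}
    - {"hand": 0,"linear": [-0.62,-0.74,0.1],"roll": 0}
    - {"hand": 0,"linear": [-0.62,-0.74,0.1],"roll": 0}
    - {"hand": 0,"linear": [-0.62,-0.74,0.1],"roll": 0}

```text
time_s: 1.23
position: [0.4163, 0.2814, 0.2111]
tool_rot: [-0.0, 0.074, 0.997, 0.0]
ft_force: [0.1, 1.0, 0.2]
opening: -0.0002
finger_force: 0.0
```

```bash
python3 - <<'E'
from h import *
c=shot('wrist','w1'); print(c['camera_matrix'],(-c['R'].T@c['t']).round(3),c['R'].round(2))
plan([.4364,-.0198,.15],-8.5); print(robot.observe()['joint_positions'].round(2))
E
```

```text
[[371.64829954   0.         315.35211657]
 [  0.         371.64829954 240.9049588 ]
 [  0.           0.           1.        ]] [0.334 0.296 0.354] [[ 0.15  0.99  0.  ]
 [ 0.94 -0.14  0.32]
 [ 0.32 -0.05 -0.95]]
t 1.27 p [0.4156 0.2826 0.2112] yawnow -8.37 tilt [-0.001  0.001] shift [-0.3233 -1.4812  0.3041] roll 0.0014 f [-0.41  0.95 -0.52] op -0.0001
[-0.61  0.41 -0.04  1.87  0.02  0.86  0.77]
```

View pics/w1.png

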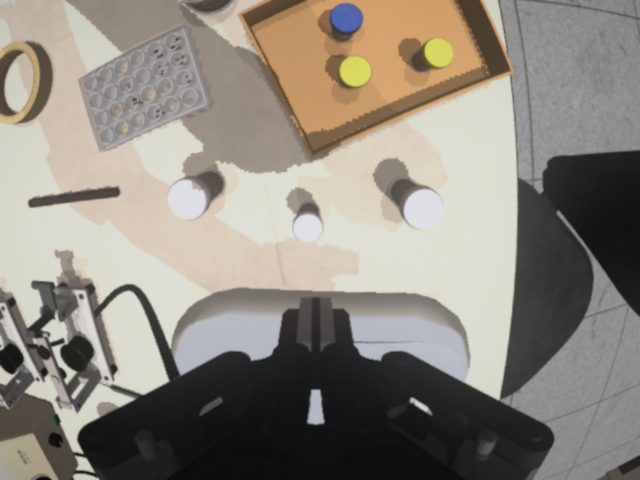

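The wrist view shows the small vial's cap at (308,226) with free space round it; the two larger vials are at (190,198) and (420,208). I'll cross-check the cap position and move on to tab A.

```bash
python3 - <<'E'
from h import *
c=np.load('pics/w1.npz')
f=c['frame'].astype(int); m=((f.min(-1)>195)&(f.max(-1)-f.min(-1)<28)).astype(np.uint8); 
n,l,st,ce=cv2.connectedComponentsWithStats(m[195:250,280:335]); i=1+st[1:,4].argmax(); p=ce[i]+[280,195]; print(p,st[i])
a=onz(c,*p,.057,True); print('cap centroid',a.round(4)); 
# two-view height: closest approach of wrist ray and top-view ray to cap centre
t=np.load('pics/top0.npz'); pt=proj(t,[.4192,.2730,.057]); o1,d1=ray(c,*p,True);o2,d2=ray(t,*pt)
k=np.linalg.lstsq(np.stack([d1,-d2],1),o2-o1,rcond=None)[0];print((o1+k[0]*d1).round(4),(o2+k[1]*d2).round(4))
E
```

```text
[308.54595487 223.78205834] [   0    0   55   52 1817]
cap centroid [0.4177 0.2777 0.057 ]
[0.4209 0.277  0.0455] [0.4195 0.2758 0.0452]
```

servo_tool:
  motion:
    - {"hand": 0,"linear": [-0.16,-0.74,0.1],"roll": 0}
    - {"hand": 0,"linear": [-0.16,-0.74,0.1],"roll": 0}
    - {"hand": 0,"linear": [-0.16,-0.74,0.1],"roll": 0}
    - {"hand": 0,"linear": [-0.16,-0.74,0.1],"roll": 0}
    - {"hand": 0,"linear": [-0.16,-0.74,0.1],"roll": 0}

```text
time_s: 1.9
position: [0.4262, 0.1327, 0.1916]
tool_rot: [0.0, 0.072, 0.997, 0.001]
ft_force: [-0.5, 0.6, 1.0]
opening: -0.0004
finger_force: 0.0
```

```bash
python3 - <<'E'
from h import *
plan([.4364,-.0198,.12],-8.5)
E
```

```text
t 1.9 p [0.4262 0.1327 0.1916] yawnow -8.25 tilt [0.001 0.002] shift [-0.1597 -0.7478  0.3565] roll 0.0028 f [-0.5   0.62  0.95] op -0.0004
```

servo_tool:
  motion:
    - {"hand": 0,"linear": [-0.16,-0.745,0.2],"roll": 0}
    - {"hand": 0,"linear": [-0.16,-0.745,0.36],"roll": 0}
    - {"hand": 0,"linear": [-0.16,-0.745,0.36],"roll": 0}
    - {"hand": 0,"linear": [-0.16,-0.745,0.36],"roll": 0}
    - {"hand": 0,"linear": [-0.16,-0.745,0.36],"roll": 0}
    - {"hand": 0,"linear": [-0.16,-0.745,0.36],"roll": 0}

```text
time_s: 2.65
position: [0.4367, -0.0199, 0.1199]
tool_rot: [0.001, 0.072, 0.997, 0.001]
ft_force: [0.0, 0.4, -0.0]
opening: 0.0003
finger_force: 0.0
```

```bash
python3 - <<'E'
from h import *
c=shot('wrist','w2')
plan([.4364,-.0198,.075],-8.5)
E
```

```text
t 2.7 p [ 0.4366 -0.0203  0.12  ] yawnow -8.28 tilt [0.002 0.001] shift [0.0019 0.002  0.2248] roll 0.0024 f [-0.3   0.15  0.03] op -0.0001
```

View pics/w2.png

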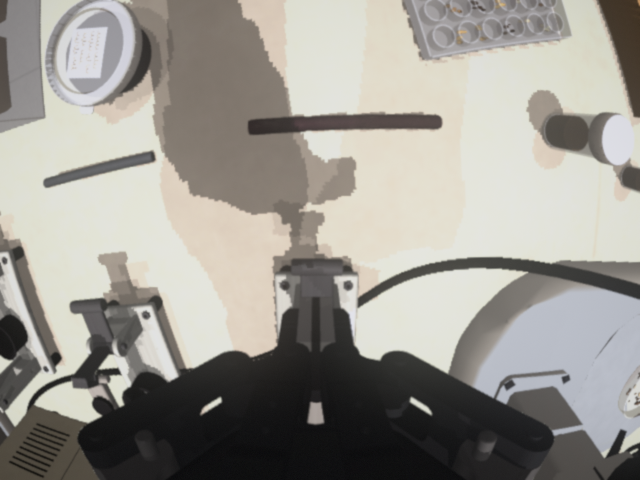

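The lip of holder A is under the fingers at (313,265), centred on them (fingers at column 316). Pressing in small steps.

servo_tool:
  motion:
    - {"hand": 0,"linear": [0,0,0.2],"roll": 0}
    - {"hand": 0,"linear": [0,0,0.268],"roll": 0}
    - {"hand": 0,"linear": [0,0,0.268],"roll": 0}
    - {"hand": 0,"linear": [0,0,0.268],"roll": 0}
    - {"hand": 0,"linear": [0,0,0.268],"roll": 0}

```text
time_s: 3.32
position: [0.4354, -0.021, 0.0666]
tool_rot: [-0.0, 0.073, 0.997, 0.0]
ft_force: [-2.9, 0.2, 5.7]
opening: -0.0003
finger_force: 2.8
```

```bash
python3 - <<'E'
from h import *
c=np.load('pics/w2.npz'); print(onz(c,313,265,.067,True).round(4))
plan([.4364,-.0198,.065],-8.5)
E
```

```text
[ 0.4344 -0.0187  0.067 ]
t 3.33 p [ 0.4354 -0.021   0.0666] yawnow -8.38 tilt [-0.001  0.001] shift [-0.0041  0.0066  0.0079] roll 0.0014 f [-2.86  0.19  5.7 ] op -0.0003
```

servo_tool:
  motion:
    - {"hand": 0,"linear": [0,0,0.003],"roll": 0}
    - {"hand": 0,"linear": [0,0,0.003],"roll": 0}

```text
time_s: 3.58
position: [0.4353, -0.021, 0.0662]
tool_rot: [-0.0, 0.073, 0.997, 0.0]
ft_force: [-3.1, -0.2, 7.4]
opening: -0.0001
finger_force: 3.8
```

servo_tool:
  motion:
    - {"hand": 0,"linear": [0,0,0.002],"roll": 0}
    - {"hand": 0,"linear": [0,0,0.002],"roll": 0}

```text
time_s: 3.82
position: [0.4353, -0.021, 0.0659]
tool_rot: [-0.0, 0.073, 0.997, 0.0]
ft_force: [-2.8, 0.2, 8.7]
opening: -0.0
finger_force: 4.4
```

servo_tool:
  motion:
    - {"hand": 0,"linear": [0,0,-0.27],"roll": 0}
    - {"hand": 0,"linear": [0,0,-0.27],"roll": 0}

```text
time_s: 4.08
position: [0.4389, -0.0213, 0.1219]
tool_rot: [0.004, 0.073, 0.997, 0.0]
ft_force: [0.1, 0.1, 1.3]
opening: -0.0002
finger_force: 0.0
```

```bash
python3 - <<'E'
from h import *
plan([.4445,-.185,.12],0)
E
```

```text
t 4.08 p [ 0.4389 -0.0213  0.1219] yawnow -8.39 tilt [0.009 0.   ] shift [-0.1472 -0.8057  0.0097] roll -0.0933 f [0.11 0.08 1.3 ] op -0.0002
```

servo_tool:
  motion:
    - {"hand": 0,"linear": [-0.157,-0.808,0],"roll": -0.093}
    - {"hand": 0,"linear": [-0.157,-0.808,0],"roll": -0.093}
    - {"hand": 0,"linear": [-0.157,-0.808,0],"roll": -0.093}
    - {"hand": 0,"linear": [-0.157,-0.808,0],"roll": -0.093}
    - {"hand": 0,"linear": [-0.157,-0.808,0.2],"roll": -0.093}
    - {"hand": 0,"linear": [-0.157,-0.808,0.2],"roll": -0.093}
    - {"hand": 0,"linear": [-0.157,-0.808,0.2],"roll": -0.093}

```text
time_s: 4.95
position: [0.4435, -0.1856, 0.0792]
tool_rot: [0.0, 0.0, 1.0, 0.0]
ft_force: [0.2, -0.2, 0.5]
opening: 0.0001
finger_force: 0.0
```

```bash
python3 - <<'E'
from h import *
plan([.4445,-.185,.067],0)
E
```

```text
t 4.95 p [ 0.4435 -0.1856  0.0792] yawnow -0.02 tilt [0. 0.] shift [-0.0049  0.0032  0.0612] roll -0.0002 f [ 0.21 -0.2   0.48] op 0.0001
```

Down to 0.0665, as on A.

servo_tool:
  motion:
    - {"hand": 0,"linear": [0,0,0.04],"roll": 0}
    - {"hand": 0,"linear": [0,0,0.0635],"roll": 0}
    - {"hand": 0,"linear": [0,0,0.0635],"roll": 0}
    - {"hand": 0,"linear": [0,0,0.0635],"roll": 0}

```text
time_s: 5.45
position: [0.4434, -0.1867, 0.0665]
tool_rot: [0.0, 0.001, 1.0, -0.0]
ft_force: [-1.0, 1.1, 4.3]
opening: 0.0002
finger_force: 2.2
```

servo_tool:
  motion:
    - {"hand": 0,"linear": [0,0,0.0035],"roll": 0}
    - {"hand": 0,"linear": [0,0,0.0035],"roll": 0}
    - {"hand": 0,"linear": [0,0,0.0035],"roll": 0}

```text
time_s: 5.82
position: [0.4432, -0.1868, 0.0656]
tool_rot: [0.0, 0.001, 1.0, -0.0]
ft_force: [-0.3, 1.0, 4.6]
opening: -0.0001
finger_force: 2.6
```

servo_tool:
  motion:
    - {"hand": 0,"linear": [0,0,0.005],"roll": 0}
    - {"hand": 0,"linear": [0,0,0.005],"roll": 0}
    - {"hand": 0,"linear": [0,0,0.005],"roll": 0}

```text
time_s: 6.2
position: [0.4431, -0.1868, 0.0647]
tool_rot: [0.0, 0.001, 1.0, -0.0]
ft_force: [-1.2, 1.1, 5.5]
opening: 0.0001
finger_force: 3.0
```

servo_tool:
  motion:
    - {"hand": 0,"linear": [0,0,0.004],"roll": 0}
    - {"hand": 0,"linear": [0,0,0.004],"roll": 0}
    - {"hand": 0,"linear": [0,0,0.004],"roll": 0}

```text
time_s: 6.58
position: [0.443, -0.1868, 0.0639]
tool_rot: [0.0, 0.001, 1.0, 0.0]
ft_force: [-0.5, 0.4, 6.8]
opening: 0.0001
finger_force: 3.3
```

servo_tool:
  motion:
    - {"hand": 0,"linear": [0,0,0.005],"roll": 0}
    - {"hand": 0,"linear": [0,0,0.005],"roll": 0}
    - {"hand": 0,"linear": [0,0,0.005],"roll": 0}

```text
time_s: 6.95
position: [0.4429, -0.1868, 0.063]
tool_rot: [-0.0, 0.001, 1.0, -0.0]
ft_force: [-2.2, 1.3, 6.8]
opening: -0.0001
finger_force: 3.5
```

servo_tool:
  motion:
    - {"hand": 0,"linear": [0,0,0.005],"roll": 0}
    - {"hand": 0,"linear": [0,0,0.005],"roll": 0}
    - {"hand": 0,"linear": [0,0,0.005],"roll": 0}

```text
time_s: 7.32
position: [0.4429, -0.1868, 0.0622]
tool_rot: [-0.0, 0.001, 1.0, -0.0]
ft_force: [-2.4, 0.6, 8.8]
opening: -0.0002
finger_force: 4.5
```

```bash
python3 - <<'E'
from h import *
s=shot('scene'); f=s['frame'][205:300,305:480,::-1]; f0=np.load('pics/scene0.npz')['frame'][205:300,305:480,::-1]
cv2.imwrite('pics/c2.png',cv2.resize(f,(525,285),interpolation=cv2.INTER_CUBIC))
t=shot('top')
v,u=np.mgrid[:480,:640];K=t['camera_matrix']
d=np.stack([(u-K[0,2])/K[0,0],(v-K[1,2])/K[1,1],np.ones(u.shape)],-1)*s['depth'][...,None]
K=s['camera_matrix'];d=np.stack([(u-K[0,2])/K[0,0],(v-K[1,2])/K[1,1],np.ones(u.shape)],-1)*s['depth'][...,None]
P=(d-s['t'])@s['R']
for y in(-.045,-.1845,-.332):
    m=(abs(P[...,1]-y)<.035)&(P[...,0]>.52)&(P[...,0]<.64)&(P[...,2]>.115)&(P[...,2]<.25)
    print(y,m.sum(),P[m].mean(0).round(3) if m.any() else '', P[m].max(0).round(3) if m.any() else '')
E
```

```text
-0.045 0  
-0.1845 19 [ 0.556 -0.188  0.121] [ 0.64  -0.173  0.127]
-0.332 119 [ 0.622 -0.317  0.128] [ 0.64  -0.297  0.135]
```

servo_tool:
  motion:
    - {"hand": 0,"linear": [0,0,-0.3],"roll": 0}
    - {"hand": 0,"linear": [0,0.3,-0.7],"roll": 0}
    - {"hand": 0,"linear": [0,0.6,-0.7],"roll": 0}
    - {"hand": 0,"linear": [0,0.9,-0.7],"roll": 0}
    - {"hand": 0,"linear": [0,0.9,-0.7],"roll": 0}

```text
time_s: 8.05
position: [0.4433, -0.0026, 0.202]
tool_rot: [0.001, -0.002, 1.0, 0.001]
ft_force: [-0.6, -0.9, 0.2]
opening: -0.0001
finger_force: 0.0
```

```bash
python3 - <<'E'
from h import *
s=shot('scene'); f=s['frame'][190:300,305:480,::-1]
K=s['camera_matrix'];v,u=np.mgrid[:480,:640];d=np.stack([(u-K[0,2])/K[0,0],(v-K[1,2])/K[1,1],np.ones(u.shape)],-1)*s['depth'][...,None]
P=(d-s['t'])@s['R']
for y in(-.045,-.1845,-.332):
    m=(abs(P[...,1]-y)<.03)&(P[...,0]>.46)&(P[...,0]<.7)&(P[...,2]>.14)&(P[...,2]<.21)
    print(y,m.sum(),P[m].mean(0).round(3) if m.any() else '', P[m].max(0).round(3) if m.any() else '')
plan([.414,.276,.15],0)
E
```

```text
-0.045 0  
-0.1845 117 [ 0.556 -0.18   0.163] [ 0.572 -0.168  0.182]
-0.332 0  
t 8.1 p [ 0.4434 -0.0009  0.202 ] yawnow 0.36 tilt [0.001 0.003] shift [0.1384 1.3847 0.2637] roll 0.004 f [-0.99  2.65  0.06] op 0.0
```

Only gate B is opening, and it released at about 8 N, so B is the sound one. A rose at about 4.5 N/mm, which makes it the stiff one. Now to the vial.

servo_tool:
  motion:
    - {"hand": 50,"linear": [0.06,0.3,0],"roll": 0}
    - {"hand": 50,"linear": [0.12,0.6,0],"roll": 0}
    - {"hand": 50,"linear": [0.138,0.9,0],"roll": 0}
    - {"hand": 50,"linear": [0.138,0.95,0],"roll": 0}

```text
time_s: 8.6
position: [0.4157, 0.1871, 0.2012]
tool_rot: [-0.0, -0.002, 1.0, 0.001]
ft_force: [0.3, -0.6, 0.3]
opening: 0.0503
finger_force: 0.0
```

servo_tool:
  motion:
    - {"hand": 50,"linear": [0,0.3,0.1],"roll": 0}
    - {"hand": 50,"linear": [0,0.42,0.2],"roll": 0}
    - {"hand": 50,"linear": [0,0.42,0.2],"roll": 0}
    - {"hand": 50,"linear": [0,0.42,0.2],"roll": 0}
    - {"hand": 50,"linear": [0,0.42,0.2],"roll": 0}

```text
time_s: 9.22
position: [0.4175, 0.2653, 0.162]
tool_rot: [0.001, 0.003, 1.0, -0.0]
ft_force: [-0.4, 0.1, 0.4]
opening: 0.0501
finger_force: 0.0
```

```bash
python3 - <<'E'
from h import *
c=shot('wrist','w3'); plan([.414,.276,.07],0)
f=c['frame'][:,:,::-1]; cv2.imwrite('pics/w3c.png',cv2.resize(f[150:390,210:430],(660,600)[::1] if 0 else (550,600),interpolation=cv2.INTER_CUBIC))
E
```

```text
t 9.28 p [0.4174 0.2656 0.1621] yawnow -0.31 tilt [ 0.001 -0.   ] shift [0.0177 0.052  0.4605] roll -0.0034 f [-0.12  0.42 -0.49] op 0.0499
```

View pics/w3c.png

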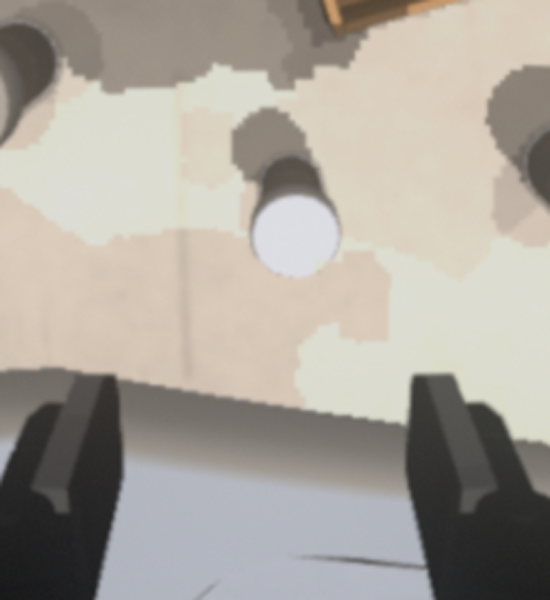

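The cap is at wrist pixel (328,244), between the open fingers' columns and a little right of centre. Triangulating with the earlier wrist view.

```bash
python3 - <<'E'
from h import *
c=np.load('pics/w3.npz');w=np.load('pics/w1.npz')
print(onz(c,328,244.4,.058,True).round(4),onz(w,308,226,.058,True).round(4),onz(c,328-18,244.4,.058,True).round(4))
print('cap depths',c['depth'][244,328]); o,d=ray(c,328,244.4,True); print((o+d/(c['R'][2]@d)*c['depth'][244,328]).round(4))
o1,d1=ray(c,328,244.4,True);o2,d2=ray(w,308,226,True)
k=np.linalg.lstsq(np.stack([d1,-d2],1),o2-o1,rcond=None)[0];print((o1+k[0]*d1).round(4),(o2+k[1]*d2).round(4))
E
```

```text
[0.4208 0.2763 0.058 ] [0.4192 0.277  0.058 ] [0.4207 0.2636 0.058 ]
cap depths 0.2625427
[0.4211 0.2763 0.0572]
[0.4202 0.2762 0.0598] [0.4188 0.2771 0.0594]
```

servo_tool:
  motion:
    - {"hand": 50,"linear": [0.015,0.0535,0.1],"roll": -0.003}
    - {"hand": 50,"linear": [0.015,0.0535,0.35],"roll": -0.003}
    - {"hand": 50,"linear": [0.015,0.0535,0.55],"roll": -0.003}
    - {"hand": 50,"linear": [0.015,0.0535,0.655],"roll": -0.003}
    - {"hand": 50,"linear": [0.015,0.0535,0.655],"roll": -0.003}
    - {"hand": 50,"linear": [0.015,0.0535,0.655],"roll": -0.003}

```text
time_s: 10.02
position: [0.4145, 0.278, 0.0316]
tool_rot: [0.001, -0.001, 1.0, 0.001]
ft_force: [-0.1, -0.0, -0.6]
opening: 0.0497
finger_force: 0.0
```

servo_tool:
  force: 25
  motion:
    - {"hand": 35,"linear": [0,0,0],"roll": 0}
    - {"hand": 30,"linear": [0,0,0],"roll": 0}
    - {"hand": 22,"linear": [0,0,0],"roll": 0}
    - {"hand": 22,"linear": [0,0,0],"roll": 0}
    - {"hand": 22,"linear": [0,0,0],"roll": 0}
    - {"hand": 22,"linear": [0,0,0],"roll": 0}

```text
time_s: 10.78
position: [0.4141, 0.2779, 0.0312]
tool_rot: [0.001, -0.001, 1.0, 0.0]
ft_force: [-0.3, -1.1, 6.2]
opening: 0.0245
finger_force: 24.5
```

```bash
python3 - <<'E'
from h import *
plan([.4145,.2763,.031],0)
E
```

```text
t 10.78 p [0.4141 0.2779 0.0312] yawnow 0.11 tilt [0.001 0.   ] shift [-0.0022 -0.0082  0.0008] roll 0.0012 f [-0.27 -1.07  6.21] op 0.0245
```

servo_tool:
  motion:
    - {"hand": 20,"linear": [0,0,-0.02],"roll": 0}
    - {"hand": 20,"linear": [0,0,-0.2],"roll": 0}
    - {"hand": 20,"linear": [0,0,-0.5],"roll": 0}
    - {"hand": 20,"linear": [0,0,-0.7],"roll": 0}
    - {"hand": 20,"linear": [0,0,-0.7],"roll": 0}
    - {"hand": 20,"linear": [0,0,-0.7],"roll": 0}

```text
time_s: 11.52
position: [0.4129, 0.2775, 0.1698]
tool_rot: [-0.001, -0.001, 1.0, -0.001]
ft_force: [-0.2, -0.2, -0.1]
opening: 0.0242
finger_force: 24.5
```

```bash
python3 - <<'E'
from h import *
c=shot('wrist','w4');s=shot('scene','s4'); plan([.5425,-.1845,.2],0)
a=cv2.resize(c['frame'][210:330,240:390,::-1],(450,360),interpolation=cv2.INTER_CUBIC)
p=proj(s,[.42,.278,.17]).astype(int);print(p)
b=cv2.resize(s['frame'][p[1]-60:p[1]+60,p[0]-55:p[0]+55,::-1],(330,360),interpolation=cv2.INTER_CUBIC)
cv2.imwrite('pics/c4.png',np.hstack([a,b]))
E
```

```text
t 11.62 p [0.4126 0.2772 0.169 ] yawnow 0.14 tilt [-0.003 -0.002] shift [-0.6436 -2.3106 -0.1519] roll 0.0015 f [ 0.49 -0.1  -0.1 ] op 0.0241
[235 270]
```

View pics/c4.png

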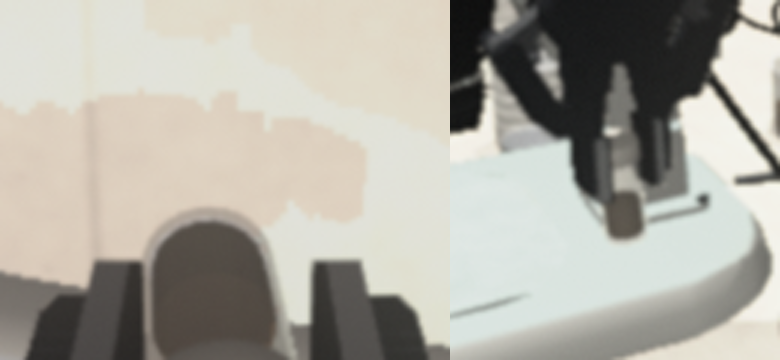

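Vial is held, hanging nearly vertical (tilted perhaps 3°). In the wrist crop its base's near edge is at wrist pixel (310,279), and the fingers are centred at column 316. Now I'll compute the base offset.

```bash
python3 - <<'E'
from h import *
c=np.load('pics/w4.npz'); o=robot.observe()['position']
for z in (.136,.139): 
    print('base near edge', (onz(c,310,279,z,True)-o).round(4), 'left/right at base', [(onz(c,u,285,z,True)-o).round(4)[:2] for u in(240+148/3,240+273/3)])
for u,v in((310,290),(312,300),(313,318)):
    r,d=ray(c,u,v,True); print((r+d/(c['R'][2]@d)*c['depth'][v,u]-o).round(4))
E
```

```text
base near edge [-0.002  -0.0004 -0.033 ] left/right at base [array([ 0.0015, -0.0113]), array([0.0014, 0.0107])]
base near edge [-0.0034 -0.0003 -0.03  ] left/right at base [array([ 0.0001, -0.0111]), array([0.    , 0.0105])]
[-0.0043 -0.0001 -0.0154]
[-0.0047  0.0009 -0.0043]
[-0.0045  0.0015  0.0114]
```

servo_tool:
  motion:
    - {"hand": 20,"linear": [0,-0.1,-0.1],"roll": 0}
    - {"hand": 20,"linear": [0,-0.3,-0.1],"roll": 0}
    - {"hand": 20,"linear": [0,-0.55,-0.1],"roll": 0}
    - {"hand": 20,"linear": [-0.1,-0.8,-0.1],"roll": 0}
    - {"hand": 20,"linear": [-0.15,-1,-0.1],"roll": 0}
    - {"hand": 20,"linear": [-0.15,-1,-0.1],"roll": 0}

```text
time_s: 12.38
position: [0.4439, 0.0738, 0.1891]
tool_rot: [-0.002, 0.003, 1.0, -0.001]
ft_force: [-0.2, 0.8, -0.2]
opening: 0.0243
finger_force: 24.6
```

servo_tool:
  motion:
    - {"hand": 20,"linear": [0,-0.1,0],"roll": 0}
    - {"hand": 20,"linear": [0,-0.3,0],"roll": 0}
    - {"hand": 20,"linear": [0,-0.55,0],"roll": 0}
    - {"hand": 20,"linear": [0,-0.8,0],"roll": 0}
    - {"hand": 20,"linear": [0,-1,0],"roll": 0}
    - {"hand": 20,"linear": [0,-1,0],"roll": 0}

```text
time_s: 13.12
position: [0.4438, -0.1245, 0.1894]
tool_rot: [-0.001, 0.002, 1.0, -0.0]
ft_force: [-0.0, 1.0, 0.1]
opening: 0.0242
finger_force: 24.6
```

```bash
python3 - <<'E'
from h import *
plan([.5425,-.1845,.17],0)
E
```

```text
t 13.12 p [ 0.4438 -0.1245  0.1894] yawnow -0.19 tilt [-0.002 -0.001] shift [-0.4948 -0.2985  0.0962] roll -0.0021 f [-0.02  0.95  0.07] op 0.0242
```

servo_tool:
  motion:
    - {"hand": 20,"linear": [0,-0.15,0],"roll": -0.002}
    - {"hand": 20,"linear": [-0.1,-0.301,0],"roll": -0.002}
    - {"hand": 20,"linear": [-0.3,-0.301,0],"roll": -0.002}
    - {"hand": 20,"linear": [-0.487,-0.301,0.1],"roll": -0.002}
    - {"hand": 20,"linear": [-0.487,-0.301,0.19],"roll": -0.002}
    - {"hand": 20,"linear": [-0.487,-0.301,0.19],"roll": -0.002}
    - {"hand": 20,"linear": [-0.487,-0.301,0.19],"roll": -0.002}
    - {"hand": 20,"linear": [-0.487,-0.301,0.19],"roll": -0.002}

```text
time_s: 14.12
position: [0.5423, -0.1817, 0.1534]
tool_rot: [0.001, -0.003, 1.0, -0.0]
ft_force: [0.5, -0.4, -0.4]
opening: 0.0243
finger_force: 24.6
```

```bash
python3 - <<'E'
from h import *
c=shot('wrist','w5'); s=shot('scene','s5'); plan([.541,-.185,.085],0)
a=cv2.resize(c['frame'][200:340,220:410,::-1],(475,350),interpolation=cv2.INTER_CUBIC)
b=cv2.resize(s['frame'][180:290,340:442,::-1],(325,350),interpolation=cv2.INTER_CUBIC)
cv2.imwrite('pics/c5.png',np.hstack([a,b]))
E
```

```text
t 14.22 p [ 0.5422 -0.182   0.1534] yawnow 0.3 tilt [ 0.001 -0.   ] shift [ 0.0067 -0.0147  0.3418] roll 0.0033 f [-0.31  0.47 -1.12] op 0.0242
```

View pics/c5.png

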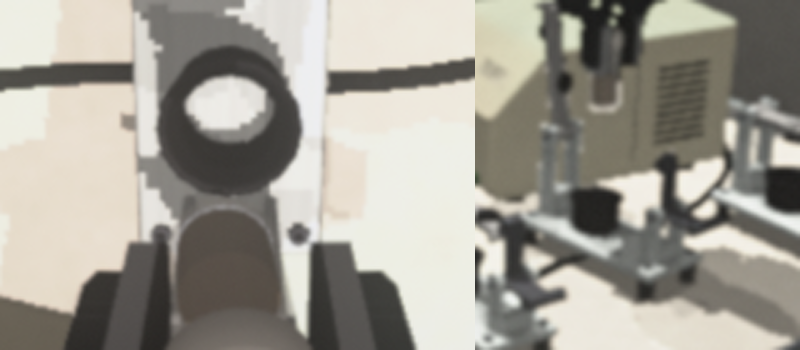

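The wrist crop shows the open cup of B straight "above" the vial in the image: outer cup columns 158–302, far rim at crop row 195 (wrist pixels 283–341, row 278). The scene crop shows gate B fully open. Now measuring the cup.

```bash
python3 - <<'E'
from h import *
c=np.load('pics/w5.npz');cv=lambda x,y:(220+x/2.5,200+y/2.5)
for n,x,y in(('left',158,128),('right',302,128),('far',231,195),('near',230,47)): print(n,onz(c,*cv(x,y),.05,True).round(4))
o=robot.observe()['position']
print('floor centre',onz(c,*cv(228,103),.024,True).round(4),'hole',onz(c,*cv(185,103),.024,True).round(4),onz(c,*cv(270,103),.024,True).round(4))
print('base edge',(onz(c,*cv(225,206),.1224,True)-o).round(4), [(onz(c,*cv(x,222),.1224,True)-o).round(4) for x in (178,275)])
E
```

```text
left [ 0.5506 -0.2023  0.05  ]
right [ 0.5503 -0.1615  0.05  ]
far [ 0.5712 -0.1815  0.05  ]
near [ 0.5267 -0.1819  0.05  ]
floor centre [ 0.5518 -0.1827  0.024 ] hole [ 0.5519 -0.1961  0.024 ] [ 0.5518 -0.1697  0.024 ]
base edge [-0.0015 -0.0002 -0.031 ] [array([ 0.0023, -0.01  , -0.031 ]), array([ 0.0021,  0.0102, -0.031 ])]
```

servo_tool:
  motion:
    - {"hand": 20,"linear": [0.008,-0.005,0.1],"roll": 0}
    - {"hand": 20,"linear": [0.008,-0.005,0.25],"roll": 0}
    - {"hand": 20,"linear": [0.008,-0.005,0.34],"roll": 0}
    - {"hand": 20,"linear": [0.008,-0.005,0.34],"roll": 0}
    - {"hand": 20,"linear": [0.008,-0.005,0.39],"roll": 0}
    - {"hand": 20,"linear": [0.008,-0.005,0.42],"roll": 0}
    - {"hand": 20,"linear": [0.008,-0.005,0.42],"roll": 0}

```text
time_s: 15.1
position: [0.5409, -0.1827, 0.0685]
tool_rot: [0.0, -0.003, 1.0, 0.0]
ft_force: [1.1, 0.9, -1.5]
opening: 0.0246
finger_force: 24.4
```

servo_tool:
  motion:
    - {"hand": 20,"linear": [0,0,0.03],"roll": 0}
    - {"hand": 20,"linear": [0,0,0.055],"roll": 0}
    - {"hand": 20,"linear": [0,0,0.055],"roll": 0}
    - {"hand": 20,"linear": [0,0,0.055],"roll": 0}

```text
time_s: 15.6
position: [0.5406, -0.1827, 0.0573]
tool_rot: [0.0, -0.003, 1.0, 0.0]
ft_force: [1.3, 1.4, -1.1]
opening: 0.0242
finger_force: 24.4
```

servo_tool:
  motion:
    - {"hand": 20,"linear": [0,0,0.0075],"roll": 0}
    - {"hand": 20,"linear": [0,0,0.0075],"roll": 0}

```text
time_s: 15.85
position: [0.5407, -0.1828, 0.0562]
tool_rot: [0.0, -0.003, 1.0, 0.0]
ft_force: [2.1, 1.4, 0.1]
opening: 0.0244
finger_force: 24.6
```

servo_tool:
  motion:
    - {"hand": 28,"linear": [0,0,0],"roll": 0}
    - {"hand": 34,"linear": [0,0,0],"roll": 0}
    - {"hand": 42,"linear": [0,0,0],"roll": 0}
    - {"hand": 46,"linear": [0,0,0],"roll": 0}

```text
time_s: 16.35
position: [0.5402, -0.1832, 0.056]
tool_rot: [-0.0, -0.003, 1.0, -0.0]
ft_force: [0.4, 0.3, -0.7]
opening: 0.0456
finger_force: 0.0
```

servo_tool:
  motion:
    - {"hand": 46,"linear": [0,0,-0.05],"roll": 0}
    - {"hand": 46,"linear": [0,0,-0.2],"roll": 0}
    - {"hand": 46,"linear": [0,0,-0.5],"roll": 0}
    - {"hand": 46,"linear": [0,0,-0.8],"roll": 0}
    - {"hand": 46,"linear": [0,0,-0.8],"roll": 0}
    - {"hand": 46,"linear": [0,0,-0.8],"roll": 0}

```text
time_s: 17.1
position: [0.5399, -0.1829, 0.2163]
tool_rot: [-0.0, -0.003, 1.0, -0.0]
ft_force: [0.1, -0.0, -0.9]
opening: 0.0459
finger_force: 0.0
```

```bash
python3 - <<'E'
from h import *
c=shot('wrist','w6'); s=shot('scene','s6'); plan([.65,-.185,.22],0)
a=cv2.resize(c['frame'][180:340,220:410,::-1],(416,350),interpolation=cv2.INTER_CUBIC)
b=cv2.resize(s['frame'][180:290,340:460,::-1],(382,350),interpolation=cv2.INTER_CUBIC)
cv2.imwrite('pics/c6.png',np.hstack([a,b]))
K=s['camera_matrix'];v,u=np.mgrid[:480,:640];d=np.stack([(u-K[0,2])/K[0,0],(v-K[1,2])/K[1,1],np.ones(u.shape)],-1)*s['depth'][...,None]
P=(d-s['t'])@s['R']
m=(abs(P[...,1]+.1845)<.03)&(P[...,0]>.53)&(P[...,0]<.65)&(P[...,2]>.1)&(P[...,2]<.2)
for z in(.11,.13,.15,.17,.19):
    k=m&(abs(P[...,2]-z)<.006); print(z,k.sum(),P[k].mean(0).round(3) if k.any() else '',P[k].max(0).round(3) if k.any() else '')
m=(P[...,0]>.55)&(P[...,0]<.8)&(P[...,1]<-.1)&(P[...,1]>-.45)&(abs(P[...,2]-.13)<.01); print('lamp x',np.percentile(P[m][:,0],[1,99]),'y',np.percentile(P[m][:,1],[1,99]))
T=np.load('pics/P.npy');m=(T[...,0]>.55)&(T[...,0]<.85)&(T[...,1]<-.1)&(T[...,1]>-.45)&(abs(T[...,2]-.133)<.012);q=T[m];print('lamp top',len(q),q.min(0),q.max(0))
k=abs(q[:,1]+.185)<.03;print(k.sum(),q[k].min(0) if k.any() else'')
E
```

```text
t 17.2 p [ 0.5393 -0.1827  0.2147] yawnow 0.31 tilt [-0.003  0.001] shift [-0.5534 -0.0147 -0.0284] roll 0.0035 f [-0.18  0.46  0.09] op 0.046
0.11 66 [ 0.62  -0.193  0.11 ] [ 0.649 -0.174  0.115]
0.13 50 [ 0.599 -0.184  0.13 ] [ 0.649 -0.173  0.135]
0.15 30 [ 0.601 -0.18   0.15 ] [ 0.606 -0.172  0.156]
0.17 35 [ 0.605 -0.181  0.17 ] [ 0.616 -0.174  0.176]
0.19 22 [ 0.608 -0.182  0.187] [ 0.611 -0.168  0.189]
lamp x [0.58928558 0.77942889] y [-0.41564783 -0.17252978]
lamp top 6155 [ 0.59619857 -0.43146274  0.12100386] [ 0.78865953 -0.16512697  0.14489212]
310 [ 0.63988256 -0.21484366  0.12100386]
```

View pics/c6.png

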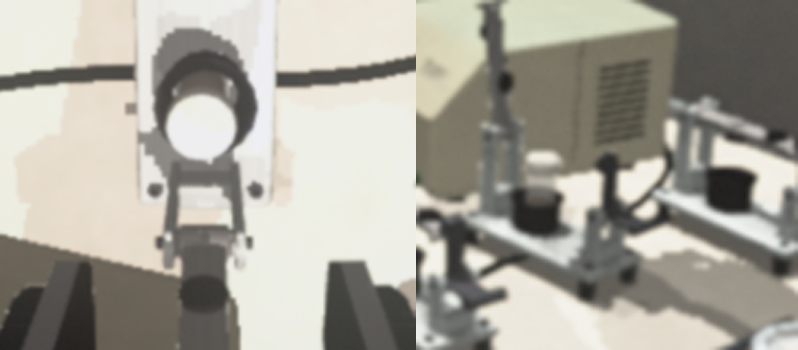

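The vial stands in B's cup, and the gate is upright behind it with its tip at about (0.608, z 0.19). Going over it with shut fingers and then behind it.

servo_tool:
  motion:
    - {"hand": 0,"linear": [0,0,-0.1],"roll": 0}
    - {"hand": 0,"linear": [-0.1,-0.003,-0.1],"roll": 0}
    - {"hand": 0,"linear": [-0.3,-0.003,-0.1],"roll": 0}
    - {"hand": 0,"linear": [-0.54,-0.003,-0.1],"roll": 0}
    - {"hand": 0,"linear": [-0.54,-0.003,-0.1],"roll": 0}
    - {"hand": 0,"linear": [-0.54,-0.003,0.1],"roll": 0}
    - {"hand": 0,"linear": [-0.54,-0.003,0.22],"roll": 0}
    - {"hand": 0,"linear": [-0.54,-0.003,0.22],"roll": 0}
    - {"hand": 0,"linear": [-0.54,-0.003,0.22],"roll": 0}
    - {"hand": 0,"linear": [-0.54,-0.003,0.22],"roll": 0}

```text
time_s: 18.45
position: [0.6491, -0.1833, 0.1736]
tool_rot: [0.001, -0.003, 1.0, -0.0]
ft_force: [0.9, -0.7, 0.0]
opening: -0.0003
finger_force: 0.0
```

```bash
python3 - <<'E'
from h import *
plan([.6075,-.1835,.174],0)
for p in ([.585,-.1835,.172],[.564,-.1835,.166],[.5397,-.1835,.149],[.5227,-.1835,.125],[.5145,-.1835,.1085],[.514,-.1835,.102]): plan(p)
E
```

```text
t 18.45 p [ 0.6491 -0.1833  0.1736] yawnow 0.3 tilt [ 0.003 -0.001] shift [ 2.079e-01 -1.000e-04 -2.500e-03] roll 0.0034 f [ 0.87 -0.73  0.04] op -0.0003
t 18.45 p [ 0.6491 -0.1833  0.1736] yawnow 0.3 tilt [ 0.003 -0.001] shift [0.3204 0.0005 0.0072] roll None f [ 0.87 -0.73  0.04] op -0.0003
t 18.45 p [ 0.6491 -0.1833  0.1736] yawnow 0.3 tilt [ 0.003 -0.001] shift [0.4255 0.0011 0.0369] roll None f [ 0.87 -0.73  0.04] op -0.0003
t 18.45 p [ 0.6491 -0.1833  0.1736] yawnow 0.3 tilt [ 0.003 -0.001] shift [0.5472 0.0018 0.1216] roll None f [ 0.87 -0.73  0.04] op -0.0003
t 18.45 p [ 0.6491 -0.1833  0.1736] yawnow 0.3 tilt [ 0.003 -0.001] shift [0.6325 0.0023 0.2414] roll None f [ 0.87 -0.73  0.04] op -0.0003
t 18.45 p [ 0.6491 -0.1833  0.1736] yawnow 0.3 tilt [ 0.003 -0.001] shift [0.6737 0.0026 0.3238] roll None f [ 0.87 -0.73  0.04] op -0.0003
t 18.45 p [ 0.6491 -0.1833  0.1736] yawnow 0.3 tilt [ 0.003 -0.001] shift [0.6763 0.0027 0.3563] roll None f [ 0.87 -0.73  0.04] op -0.0003
```

servo_tool:
  motion:
    - {"hand": 0,"linear": [0.12,0,0],"roll": 0}
    - {"hand": 0,"linear": [0.18,0,0],"roll": 0}
    - {"hand": 0,"linear": [0.23,0,0],"roll": 0}
    - {"hand": 0,"linear": [0.28,0,0.003],"roll": 0}
    - {"hand": 0,"linear": [0.33,0,0.01],"roll": 0}
    - {"hand": 0,"linear": [0.38,0,0.023],"roll": 0}
    - {"hand": 0,"linear": [0.425,0,0.037],"roll": 0}
    - {"hand": 0,"linear": [0.47,0.001,0.06],"roll": 0}
    - {"hand": 0,"linear": [0.51,0.001,0.09],"roll": 0}
    - {"hand": 0,"linear": [0.547,0.001,0.122],"roll": 0}
    - {"hand": 0,"linear": [0.547,0.001,0.122],"roll": 0}

```text
time_s: 19.82
position: [0.5376, -0.1833, 0.1466]
tool_rot: [-0.002, -0.003, 1.0, 0.0]
ft_force: [0.0, -0.1, 0.1]
opening: -0.0001
finger_force: 0.3
```

```bash
python3 - <<'E'
from h import *
s=shot('scene','s7')
for p in ([.5227,-.1835,.125],[.5145,-.1835,.1085],[.514,-.1835,.102]): plan(p,0)
cv2.imwrite('pics/c7.png',cv2.resize(s['frame'][150:290,330:470,::-1],(560,560),interpolation=cv2.INTER_CUBIC))
K=s['camera_matrix'];v,u=np.mgrid[:480,:640];d=np.stack([(u-K[0,2])/K[0,0],(v-K[1,2])/K[1,1],np.ones(u.shape)],-1)*s['depth'][...,None]
P=(d-s['t'])@s['R']
for x in np.arange(.5,.63,.015):
    m=(abs(P[...,1]+.180)<.012)&(abs(P[...,0]-x)<.005)&(P[...,2]>.085)&(P[...,2]<.21)
    print(x.round(3),m.sum(),P[m][:,2].min().round(3) if m.any() else '',P[m][:,2].max().round(3) if m.any() else '')
E
```

```text
t 19.88 p [ 0.5382 -0.1834  0.1471] yawnow 0.3 tilt [-0.002  0.   ] shift [ 0.0774 -0.0002  0.1106] roll 0.0033 f [-0.54  0.01  1.35] op -0.0
t 19.88 p [ 0.5382 -0.1834  0.1471] yawnow 0.3 tilt [-0.002  0.   ] shift [ 0.1183 -0.      0.1932] roll 0.0033 f [-0.54  0.01  1.35] op -0.0
t 19.88 p [ 0.5382 -0.1834  0.1471] yawnow 0.3 tilt [-0.002  0.   ] shift [ 0.1207 -0.      0.2257] roll 0.0033 f [-0.54  0.01  1.35] op -0.0
0.5 0  
0.515 21 0.141 0.153
0.53 205 0.127 0.208
0.545 51 0.109 0.204
0.56 19 0.103 0.119
0.575 15 0.092 0.104
0.59 16 0.086 0.096
0.605 0  
0.62 0
```

View pics/c7.png

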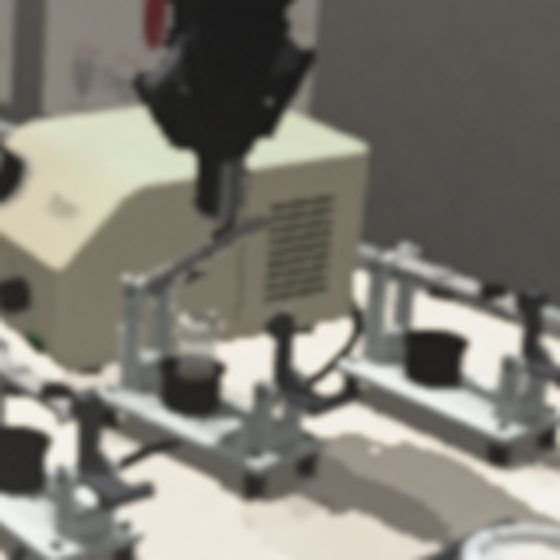

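The finger is bearing on gate B at roughly 40° open, with the vial upright below it. Continuing along the arc until just before the catch.

servo_tool:
  motion:
    - {"hand": 0,"linear": [0.03,0,0.035],"roll": 0}
    - {"hand": 0,"linear": [0.055,0,0.07],"roll": 0}
    - {"hand": 0,"linear": [0.077,0,0.108],"roll": 0}
    - {"hand": 0,"linear": [0.1,0,0.15],"roll": 0}
    - {"hand": 0,"linear": [0.116,0,0.18],"roll": 0}
    - {"hand": 0,"linear": [0.12,0,0.193],"roll": 0}
    - {"hand": 0,"linear": [0.12,0,0.193],"roll": 0}
    - {"hand": 0,"linear": [0.12,0,0.193],"roll": 0}

```text
time_s: 20.88
position: [0.5146, -0.1835, 0.109]
tool_rot: [-0.0, -0.003, 1.0, 0.0]
ft_force: [-0.6, 0.2, -0.1]
opening: -0.0002
finger_force: 0.4
```

```bash
python3 - <<'E'
from h import *
plan([.514,-.1835,.102],0)
E
```

```text
t 20.88 p [ 0.5146 -0.1835  0.109 ] yawnow 0.31 tilt [-0.001  0.   ] shift [0.0031 0.0002 0.0351] roll 0.0034 f [-0.6   0.21 -0.13] op -0.0002
```

servo_tool:
  motion:
    - {"hand": 0,"linear": [0,0,0.02],"roll": 0}
    - {"hand": 0,"linear": [0,0,0.035],"roll": 0}
    - {"hand": 0,"linear": [0,0,0.035],"roll": 0}
    - {"hand": 0,"linear": [0,0,0.035],"roll": 0}

```text
time_s: 21.38
position: [0.5142, -0.1837, 0.1024]
tool_rot: [-0.001, -0.003, 1.0, -0.0]
ft_force: [-2.7, -0.5, 5.0]
opening: 0.0002
finger_force: 2.7
```

servo_tool:
  motion:
    - {"hand": 0,"linear": [0,0,0.008],"roll": 0}
    - {"hand": 0,"linear": [0,0,0.015],"roll": 0}
    - {"hand": 0,"linear": [0,0,0.015],"roll": 0}
    - {"hand": 0,"linear": [0,0,0.015],"roll": 0}

```text
time_s: 21.88
position: [0.5153, -0.1834, 0.0988]
tool_rot: [0.0, -0.003, 1.0, 0.0]
ft_force: [0.1, -0.2, -0.5]
opening: -0.0002
finger_force: 0.0
```

servo_tool:
  motion:
    - {"hand": 0,"linear": [0,0,0.007],"roll": 0}
    - {"hand": 0,"linear": [0,0,0.007],"roll": 0}
    - {"hand": 0,"linear": [0,0,0.007],"roll": 0}

```text
time_s: 22.25
position: [0.515, -0.1835, 0.0976]
tool_rot: [-0.0, -0.003, 1.0, -0.0]
ft_force: [0.1, -0.4, 0.0]
opening: 0.0001
finger_force: 0.0
```

servo_tool:
  motion:
    - {"hand": 0,"linear": [0,0,0.005],"roll": 0}
    - {"hand": 0,"linear": [0,0,0.005],"roll": 0}
    - {"hand": 0,"linear": [0,0,0.005],"roll": 0}

```text
time_s: 22.62
position: [0.5151, -0.1836, 0.0969]
tool_rot: [0.0, -0.003, 1.0, -0.0]
ft_force: [-1.0, 0.8, 3.7]
opening: -0.0005
finger_force: 1.6
```

servo_tool:
  motion:
    - {"hand": 0,"linear": [0,0,0.005],"roll": 0}
    - {"hand": 0,"linear": [0,0,0.005],"roll": 0}
    - {"hand": 0,"linear": [0,0,0.005],"roll": 0}

```text
time_s: 23.0
position: [0.515, -0.1836, 0.0958]
tool_rot: [0.0, -0.003, 1.0, -0.0]
ft_force: [-0.8, 0.3, 5.0]
opening: -0.0001
finger_force: 2.4
```

servo_tool:
  motion:
    - {"hand": 0,"linear": [0,0,0.005],"roll": 0}
    - {"hand": 0,"linear": [0,0,0.005],"roll": 0}
    - {"hand": 0,"linear": [0,0,0.005],"roll": 0}

```text
time_s: 23.38
position: [0.5149, -0.1836, 0.0947]
tool_rot: [-0.0, -0.003, 1.0, -0.0]
ft_force: [-1.2, -0.5, 4.8]
opening: -0.0
finger_force: 2.5
```

servo_tool:
  motion:
    - {"hand": 0,"linear": [0,0,-0.03],"roll": 0}
    - {"hand": 0,"linear": [0,0,-0.3],"roll": 0}
    - {"hand": 0,"linear": [0,0,-0.6],"roll": 0}
    - {"hand": 0,"linear": [0.3,0,-0.7],"roll": 0}
    - {"hand": 0,"linear": [0.5,0.3,-0.7],"roll": 0}
    - {"hand": 0,"linear": [0.5,0.6,-0.7],"roll": 0}
    - {"hand": 0,"linear": [0.5,0.9,-0.7],"roll": 0}
    - {"hand": 0,"linear": [0.5,0.9,-0.7],"roll": 0}
    - {"hand": 0,"linear": [0.5,0.9,-0.7],"roll": 0}
    - {"hand": 0,"linear": [0.5,0.9,-0.7],"roll": 0}

```text
time_s: 24.62
position: [0.414, -0.0057, 0.2344]
tool_rot: [-0.0, -0.001, 1.0, -0.0]
ft_force: [0.1, 0.5, -0.3]
opening: -0.0002
finger_force: 0.0
```

```bash
python3 - <<'E'
from h import *
s=shot('scene','s8'); T=shot('top','t8'); plan([.4,0,.2])
def cloud(s):
    K=s['camera_matrix'];v,u=np.mgrid[:480,:640];d=np.stack([(u-K[0,2])/K[0,0],(v-K[1,2])/K[1,1],np.ones(u.shape)],-1)*s['depth'][...,None]
    return (d-s['t'])@s['R']
for nm,s,s0 in(('scene',s,np.load('pics/scene0.npz')),('top',T,np.load('pics/top0.npz'))):
    P=cloud(s);P0=cloud(s0)
    for x in np.arange(.46,.62,.015):
        r=[]
        for Q in(P0,P):
            m=(abs(Q[...,1]+.1845)<.007)&(abs(Q[...,0]-x)<.005)&(Q[...,2]>.075)&(Q[...,2]<.16); r.append((m.sum(),np.median(Q[m][:,2]).round(4) if m.any() else None))
        print(nm,x.round(3),r)
m=(abs(P[...,0]-.5493)<.016)&(abs(P[...,1]+.183)<.016)&(P[...,2]>.074)&(P[...,2]<.086)
print('cap',m.sum(),P[m].mean(0))
E
```

```text
t 24.73 p [ 0.4141 -0.0056  0.2344] yawnow 0.12 tilt [-0. -0.] shift [0.0703 0.0281 0.1722] roll None f [-0.11 -0.04  0.18] op -0.0004
scene 0.46 [(np.int64(0), None), (np.int64(0), None)]
scene 0.475 [(np.int64(17), np.float64(0.092)), (np.int64(20), np.float64(0.0908))]
scene 0.49 [(np.int64(9), np.float64(0.1022)), (np.int64(8), np.float64(0.1027))]
scene 0.505 [(np.int64(14), np.float64(0.0926)), (np.int64(13), np.float64(0.0935))]
scene 0.52 [(np.int64(9), np.float64(0.095)), (np.int64(7), np.float64(0.0947))]
scene 0.535 [(np.int64(6), np.float64(0.092)), (np.int64(16), np.float64(0.0851))]
scene 0.55 [(np.int64(16), np.float64(0.0906)), (np.int64(13), np.float64(0.0933))]
scene 0.565 [(np.int64(7), np.float64(0.0913)), (np.int64(7), np.float64(0.0903))]
scene 0.58 [(np.int64(9), np.float64(0.0911)), (np.int64(5), np.float64(0.0912))]
scene 0.595 [(np.int64(5), np.float64(0.0946)), (np.int64(3), np.float64(0.0935))]
scene 0.61 [(np.int64(0), None), (np.int64(0), None)]
top 0.46 [(np.int64(0), None), (np.int64(0), None)]
top 0.475 [(np.int64(14), np.float64(0.0915)), (np.int64(13), np.float64(0.0834))]
top 0.49 [(np.int64(25), np.float64(0.0948)), (np.int64(20), np.float64(0.0966))]
top 0.505 [(np.int64(23), np.float64(0.0969)), (np.int64(25), np.float64(0.096))]
top 0.52 [(np.int64(24), np.float64(0.0945)), (np.int64(24), np.float64(0.096))]
top 0.535 [(np.int64(27), np.float64(0.0927)), (np.int64(29), np.float64(0.0921))]
top 0.55 [(np.int64(24), np.float64(0.0954)), (np.int64(23), np.float64(0.094))]
top 0.565 [(np.int64(24), np.float64(0.0922)), (np.int64(28), np.float64(0.0929))]
top 0.58 [(np.int64(29), np.float64(0.0923)), (np.int64(28), np.float64(0.0921))]
top 0.595 [(np.int64(12), np.float64(0.0954)), (np.int64(12), np.float64(0.0949))]
top 0.61 [(np.int64(0), None), (np.int64(0), None)]
cap 26 [ 0.54666999 -0.18595673  0.07978539]
```

Gate B's height profile matches the original shut one. One last check that the catch (tab lip) is back at rest and has not crept.

```bash
python3 - <<'E'
from h import *
def cloud(s):
    K=s['camera_matrix'];v,u=np.mgrid[:480,:640];d=np.stack([(u-K[0,2])/K[0,0],(v-K[1,2])/K[1,1],np.ones(u.shape)],-1)*s['depth'][...,None]
    return (d-s['t'])@s['R']
T1=robot.camera('top');S1=robot.camera('scene')
for nm,a,b,c in(('top',np.load('pics/top0.npz'),np.load('pics/t8.npz'),T1),('scene',np.load('pics/scene0.npz'),np.load('pics/s8.npz'),S1)):
    for s in(a,b,c):
        Q=cloud(s); y=abs(Q[...,1]+.1845)<.014
        L=Q[y&(abs(Q[...,0]-.445)<.01)&(abs(Q[...,2]-.064)<.012)]; H=Q[y&(abs(Q[...,0]-.482)<.016)&(Q[...,2]>.094)&(Q[...,2]<.12)]
        print(nm,'lip',len(L),np.mean(L,0).round(4),np.percentile(L[:,2],90).round(4),'hook',len(H),H.mean(0).round(4))
E
```

```text
top lip 67 [ 0.4464 -0.1841  0.0645] 0.0678 hook 46 [ 0.4854 -0.1853  0.1012]
top lip 65 [ 0.4463 -0.1839  0.0655] 0.0692 hook 45 [ 0.4844 -0.1845  0.1017]
top lip 67 [ 0.4464 -0.1838  0.0654] 0.0687 hook 44 [ 0.4851 -0.184   0.1018]
scene lip 42 [ 0.4451 -0.1831  0.0629] 0.0656 hook 35 [ 0.4832 -0.1799  0.0999]
scene lip 38 [ 0.4447 -0.1845  0.0628] 0.0657 hook 35 [ 0.4833 -0.1803  0.0998]
scene lip 38 [ 0.4447 -0.1836  0.0632] 0.0659 hook 36 [ 0.4838 -0.1808  0.0994]
```

The catch is at rest, the gate is shut and the arm is clear. Handing in.

```bash
python3 -c "
from bench import robot
print(robot.finish_job())"
```

```text
the job is handed in; nothing more can be done
None
```

Job handed in at about 25 s of the 72 s limit (no verdict was returned): the vial stands in holder B (middle one, y ≈ -0.185), whose gate let go at about 8 N, with its gate shut and catch back at rest; A rose too steeply to be sound and C was not tested.

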